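Catch the falling junction-box cover and lower it shut

TASK

The hinged cover of the grey junction box leans open to the robot's left. Push it from behind with a shut finger until it passes upright and starts to fall by itself, catch it on the back of a finger and bring it to a stop while it is still well open (about a third of the way up), then lower it slowly until it is fully shut, without letting it drop or bump, and take the hand away. Do not pinch or force the cover, and leave everything else on the bench where it is.

Things in the scene. Friction and masses are not known exactly. Their poses are not given: they have to be found in the camera images.
- junction_box: Grey open-topped steel junction box, fixed to the bench, 130 mm (its x, front to back) x 200 mm (its y) x 85 mm high. Origin: centre of its underside. Its x axis points from its front (which faces roughly the robot's right, -y) to its back, where the hinge is (the robot's left); yaw 1.2 to 1.9.
- cover (a joint): Angle of the cover in rad: 0 shut (level on the rim), 1.57 upright, 1.82 leaning back on its stop, where it starts and stays. Tipped past upright, towards the box front, it falls by itself, slowed by viscous hinge drag: speed about 0.8 rad/s (0.65 to 1.0) times the sine of its angle from upright, so 3 to 4 s from just past upright to shut; it lands at full speed. Mass about 0.3 kg.
- cover_edge (a point): Middle of the free edge of the cover, a flat grey steel plate 200 mm wide (along the hinge), 4 mm thick, free edge 156 mm from the hinge line; shut, it overhangs the box front by 25 mm, so a finger can stay under it to the end. x axis from the free edge to the hinge, y along the edge, z out of the outer face (up when shut).
- cover_hinge (a point): Middle of the cover's hinge line (along the box's y), at the back rim of the box, 85 mm above the bench and 66 mm behind the box's centre; on the cover's underside. Turns with the cover.
- contactor: Loose bystander: contactor, white and black block 50 x 45 mm, 60 mm high, stands beyond the junction box, on its far side from the robot. Origin: centre of its underside.
- screwdriver: Loose bystander: screwdriver, about 200 mm long, 26 mm high, lying on the bench between the robot and the box, its shaft pointing roughly to the robot's left. Origin: under its middle, on the bench.
- connector: Loose bystander: round steel plug connector, 32 mm diameter, 45 mm high, upright near the box, on the robot's side, towards its hinge side. Origin: centre of its underside.
- fuse: Loose bystander: white ceramic cartridge fuse standing upright, 22 mm diameter, 58 mm high, beyond the box, on its far side from the robot. Origin: centre of its underside.
- drive_small: Loose bystander: white servo drive module 100 x 55 mm, 120 mm high, upright on the right part of the bench. Origin: centre of its underside.
- motor: Loose bystander: small black servo motor lying down, about 155 mm long with its shaft, 60 mm wide, 78 mm high, on the right part of the bench. Origin: centre of the underside of its body.
- parts_bin: Loose bystander: open yellow bin 200 x 150 mm, 70 mm high, on the left part of the bench. Origin: centre of its underside.

How it is judged:
On the way, in this order (a step that is already met when the one before it is completed fails the run):
1. the cover is past upright and falling by itself, no finger on it (value of joint cover between 0.8 and 1.55 rad and velocity of joint cover below -0.01 rad/s and contact force between the fingers and cover below 0.05 N), for 0.1 s.
2. the cover is caught: carried by the finger, stopped or nearly so, while still between 9 and 43 degrees open (value of joint cover between 0.15 and 0.75 rad and velocity of joint cover above -0.35 rad/s and contact force between the fingers and cover above 0.2 N), for 0.2 s.
3. the cover is fully shut (value of joint cover below 0.02 rad), for 0.2 s.
At the end, for the whole second after the job is handed in: The cover is fully shut (within 0.02 rad) and still, and the robot is clear of it (value of joint cover below 0.02 rad and velocity of joint cover between -0.02 and 0.02 rad/s); the robot touches nothing.
It fails at once if the cover drops shut: faster than 0.4 rad/s between 0.12 and 0.03 rad (value of joint cover between 0.03 and 0.12 rad and velocity of joint cover below -0.4 rad/s).
It fails at once if the cover is pinched or forced (more than 18 N from the fingers) (contact force between the fingers and cover above 18 N).
It fails at once if a loose thing on the bench is moved or lifted (more than 15 mm) (distance of any of contactor, screwdriver, connector, fuse, drive_small, motor, parts_bin from where it was at the start of the episode above 0.015 m).
It also fails if it takes over 59 s, if anything falls off the work surface, if the arm or the gripper's body presses on something with over 40 N, if the wrist force passes 120 N, or if a joint passes its speed limit or range.

ROBOT

A 7-joint arm with a two-finger parallel gripper is mounted at the origin on the work surface. World frame = base frame: x ahead of the robot, y to its left, z up, the work surface at z = 0. Lengths are in m, angles in rad, forces in N, time in s.
With the tool pointing down it reaches from about 0.4 to 0.9 m from the base axis. Payload 5.5 kg.
Tool frame: the origin (TCP) lies at the very end of the fingers, on their centre line; the grasp point (between the pads) lies behind it (arm.tcp_to_grasp is the z of the grasp point in the tool frame, in m); z points along the fingers, y is the line along which they close (so a half turn about z gives the same grasp; the last joint's range is limited). The gripper opens to 92 mm and grips with 3 to 60 N. Pads are 19 mm wide; open, the fingers measure 130 mm over their backs; the gripper's body (75 mm by 190 mm) begins 47 mm behind the grasp point.
Start: joints at [-1.046, 0.501, -0.427, 1.55, 0.221, 1.138, -0.21], TCP at [0.168, 0.628, 0.227] pointing down, gripper open.
Joint ranges: [-2.88, 2.88], [-0.31, 2.03], [-1.54, 1.56], [0.2, 2.42], [-1.41, 4.55], [0.19, 2.02], [-2.57, 2.57]. Speed limits (rad/s): [2.57, 2.57, 3.14, 3.14, 3.14, 3.14, 3.14].

INTERFACE

Orientations are given as a unit quaternion [w, x, y, z].
In Python, from plant import sense, eyes, ticket, arm gives the robot as it stands.
- The arm moves only by the tool play_rows, never from a script. Its argument "deltas" is a list of rows, each an object with "delta_rot": the turn, a rotation vector about the world's x, y, z as a fraction of full scale, a list of three; "translation": the shift along the world's x, y, z as a fraction of full scale, a list of three; "fingers": the opening, from 0 (shut) to 1 (fully open). A call has exactly 8 rows; each row shifts and turns the commanded pose from where the row before left it; what a row does not reach is not made up. Full scale, the value 1, is 0.03 m for a shift and 5 degrees for a turn. A row lasts 1/12 s, in which the tool goes at most 41.7 mm and 7.16 degrees, less where a joint would pass 70% of its speed; a pose out of reach is approached as far as the arm can. A call with a number of a shift or a turn outside -1 to 1 is refused whole. A call with a gripper value outside its range is refused whole. The fingers move at their own pace and stop on an object; "squeeze" is the grip in N (left out, the last holds). Time passes only in rows, so rows that do not move let the fingers close, or fill a call up. It gives the time, the measured TCP pose, the force, the opening and the grip force at its end, in the units of the state.
- sense(): the state, without advancing time (a new reading comes with each control period).
- eyes.get_image(name): name is "scene" or "top"; returns the picture (480x640x3 uint8, blue, green, red); there is no depth.
- eyes.camera_model(name): a dict with "intrinsics" (3x3 intrinsics, pixels), "rvec" (rotation vector, rad) and "tvec" (3), from world to camera coordinates, as OpenCV has them. Camera axes: x right, y down, z forward; pixel columns grow to the right and rows downward; lengths in m; the calibration is good to about 2 mm. A picture is of the moment at which its call begins. camera_model takes no time and is no camera call.
- ticket.job_done(): hands the job in; it is judged then, once.
The state is a dict: "clock": time; "q": joint angles; "qvel": joint speeds; "joint_torque": joint torques, N m; "eef_pos": TCP position; "orientation": TCP orientation; "force": force on the tool from outside, world axes, zero at the start; "torque": the same for the moment, N m; "grip_width": finger opening in m; "finger_force": force on a finger pad.
Only numpy, scipy, OpenCV 4.12 (cv2) and the standard library are available. Lean on these libraries where they do the work, as an engineer would, in place of code of your own. Each camera call takes 0.05 s, during which the arm holds its last target. There are 200 camera calls.

## Working session

There is one attempt and no reset: what is moved stays moved. The work goes in short steps, Python scripts to look and compute and a tool call to move; the robot and the scene stay as the last step left them, time stands still between calls to the robot, and variables do not carry over. Pictures are saved under pics/ and viewed, at most 10 in all, crops included, and the job is handed in when it is done.

Besides the shell and the picture viewer there is one more tool, called after "Call:" in YAML: its name, and indented under it one key for each argument. play_rows: Moves the arm, as the interface text tells. Shift numbers are shares of 0.03 m and turn numbers shares of 5 degrees, none past 1 either way. Its arguments: {"type":"object","properties":{"deltas":{"type":"array","items":{"type":"object","properties":{"delta_rot":{"type":"array","items":{"type":"number"}},"translation":{"type":"array","items":{"type":"number"}},"fingers":{"type":"number"}}}},"squeeze":{"type":"number"}},"required":["deltas"]}

```bash
mkdir -p pics; ls; python3 - <<'E'
from plant import sense, eyes, ticket, arm
import cv2
for n in("scene","top"):
    cv2.imwrite(f"pics/{n}0.png",eyes.get_image(n)); print(eyes.camera_model(n))
s=sense(); print({k:s[k] for k in("clock","eef_pos","orientation","force","grip_width")}, arm.tcp_to_grasp)
E
```

```text
pics
{'intrinsics': array([[531.33222456,   0.        , 316.46415884],
       [  0.        , 531.33222456, 238.88161103],
       [  0.        ,   0.        ,   1.        ]]), 'rvec': array([ 1.19215409,  2.29328032, -1.03398834]), 'tvec': array([ 0.31859949, -0.27227445,  1.65437247])}
{'intrinsics': array([[480.97651484,   0.        , 321.69717326],
       [  0.        , 480.97651484, 243.71721597],
       [  0.        ,   0.        ,   1.        ]]), 'rvec': array([ 2.10126717, -2.14118006,  0.1894642 ]), 'tvec': array([0.05002257, 0.55480953, 1.37446738])}
{'clock': 0.1, 'eef_pos': array([0.16811987, 0.62722951, 0.22581116]), 'orientation': array([-1.14829454e-04,  1.30494306e-01,  9.91448673e-01, -8.66913487e-04]), 'force': array([-0.4044843 ,  0.08956882, -0.10919554]), 'grip_width': 0.09163880079742823} -0.0188
```

View pics/scene0.png

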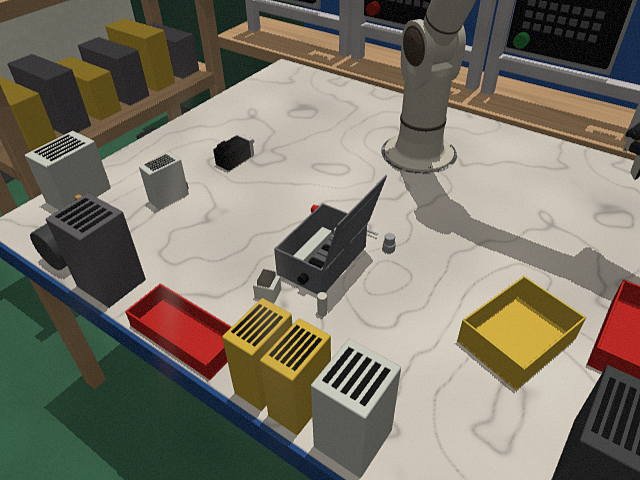

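View pics/top0.png

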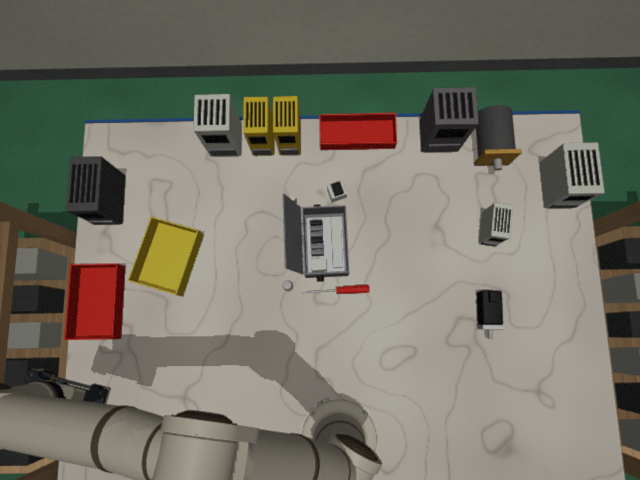

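The scene view shows the box at about (320,245), with its cover leaning back. In the top view the box rim spans about (303,207) to (348,275), and the cover's free edge runs from (286,195) to (286,272). The fuse isn't clearly visible from above; in the scene view it is at (322,303). I'll zoom in for the corners.

```bash
cat > h.py <<'E'
import numpy as np, cv2
from plant import eyes
def ray(n,uv):
    c=eyes.camera_model(n);R=cv2.Rodrigues(c["rvec"])[0]
    p=cv2.undistortPoints(np.array([[uv]],float),c["intrinsics"],None)[0,0]
    return -R.T@c["tvec"].ravel(), R.T@np.array([p[0],p[1],1])
def onz(n,uv,z):
    o,d=ray(n,uv); return o+d*(z-o[2])/d[2]
def proj(n,P):
    c=eyes.camera_model(n); return cv2.projectPoints(np.array(P,float).reshape(-1,3),c["rvec"],c["tvec"],c["intrinsics"],None)[0][:,0]
E
python3 - <<'E'
import cv2
a=cv2.imread("pics/top0.png")[175:305,270:385]
b=cv2.imread("pics/scene0.png")[165:325,240:410]
a=cv2.resize(a,None,fx=4.5,fy=4.5,interpolation=cv2.INTER_CUBIC)[:,:]
b=cv2.resize(b,None,fx=3.5,fy=3.5,interpolation=cv2.INTER_CUBIC)
cv2.imwrite("pics/ca.png",a);cv2.imwrite("pics/cb.png",b)
E
```

```text
(no output)
```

View pics/ca.png

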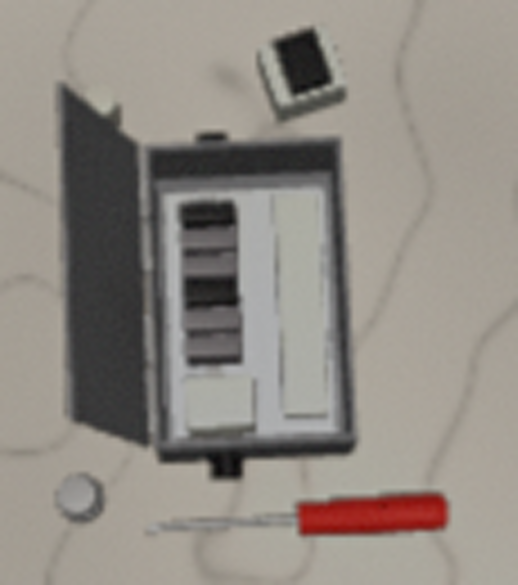

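View pics/cb.png

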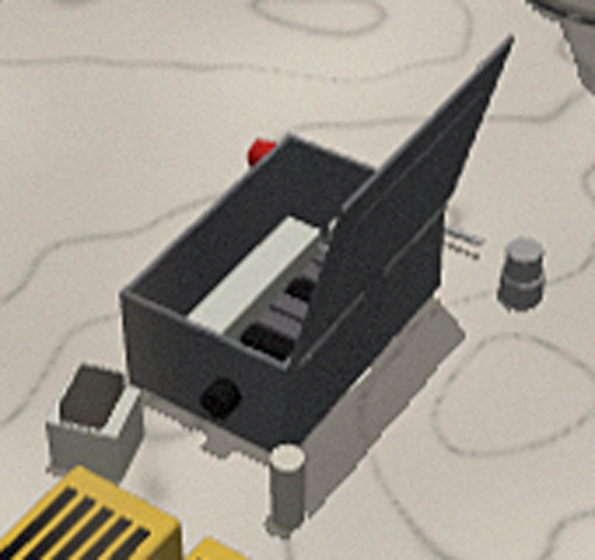

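Crop readings:
- **Top view:** rim corners at (150,148), (341,140), (355,445) and (158,452). The cover's free edge runs (62,85)–(72,415). The connector is at (79,497) and the fuse top at about (103,100).
- **Scene view:** the fuse top is at (288,458) and the connector top at (523,248).

```bash
python3 - <<'E'
from h import *
T=lambda u,v:(270+(u+.5)/4.5-.5,175+(v+.5)/4.5-.5)
S=lambda u,v:(240+(u+.5)/3.5-.5,165+(v+.5)/3.5-.5)
C=[onz("top",T(*p),.085) for p in((150,148),(341,140),(355,445),(158,452))]
for c in C: print(c.round(3))
print("sizes",[np.linalg.norm(C[i]-C[(i+1)%4]).round(3) for i in range(4)])
cen=np.mean(C,0); xb=(C[0]+C[3]-C[1]-C[2]); yaw=np.arctan2(xb[1],xb[0]); yb=C[3]-C[0]; print("cen",cen.round(4),"yaw",yaw, np.arctan2(yb[1],yb[0])+np.pi/2)
for n,p in(("edge far",(62,85)),("edge near",(72,415))): print(n,onz("top",T(*p),.236).round(3))
print("scene edge",onz("scene",S(513,38),.236).round(3), "rim",onz("scene",S(123,295),.085).round(3),onz("scene",S(290,135),.085).round(3))
print("fuse",onz("scene",S(288,458),.058).round(3),onz("top",T(103,100),.058).round(3),"conn",onz("scene",S(523,248),.045).round(3),onz("top",T(79,497),.045).round(3))
print("drv tip",onz("top",T(150,530),.01),"contactor",onz("top",T(303,65),.06))
E
```

```text
[0.659 0.093 0.085]
[ 0.662 -0.032  0.085]
[ 0.461 -0.036  0.085]
[0.459 0.09  0.085]
sizes [np.float64(0.125), np.float64(0.2), np.float64(0.125), np.float64(0.2)]
cen [0.5602 0.0286 0.085 ] yaw 1.590555502900375 -1.556143775003075
edge far [0.657 0.137 0.236]
edge near [0.463 0.132 0.236]
scene edge [0.467 0.135 0.236] rim [ 0.668 -0.029  0.085] [ 0.469 -0.036  0.085]
fuse [0.703 0.127 0.058] [0.7   0.125 0.058] conn [0.44  0.142 0.045] [0.436 0.143 0.045]
drv tip [0.41615646 0.09866976 0.01      ] contactor [ 0.72058674 -0.00938165  0.06      ]
```

```bash
python3 - <<'E'
from plant import arm
print([a for a in dir(arm) if not a.startswith('__')])
E
```

```text
['Unreachable', 'tcp_to_grasp']
```

Call:
play_rows:
  deltas:
    - {"translation":[0.8,-0.8,0.4],"delta_rot":[0,0,-1],"fingers":0}
    - {"translation":[0.8,-0.8,0.4],"delta_rot":[0,0,-1],"fingers":0}
    - {"translation":[0.8,-0.8,0.4],"delta_rot":[0,0,-1],"fingers":0}
    - {"translation":[0.8,-0.8,0.4],"delta_rot":[0,0,-1],"fingers":0}
    - {"translation":[0.8,-0.8,0.4],"delta_rot":[0,0,-1],"fingers":0}
    - {"translation":[0.8,-0.8,0.4],"delta_rot":[0,0,-1],"fingers":0}
    - {"translation":[0.8,-0.8,0.4],"delta_rot":[0,0,-1],"fingers":0}
    - {"translation":[0.8,-0.8,0.4],"delta_rot":[0,0,-1],"fingers":0}

```text
clock: 0.77
eef_pos: [0.3609, 0.4342, 0.323]
orientation: [-0.0, 0.464, 0.886, -0.0]
force: [0.2, 0.4, 0.4]
grip_width: 0.0431
finger_force: 0.0
```

Call:
play_rows:
  deltas:
    - {"translation":[0.83,-0.8,0],"delta_rot":[0,0,-1],"fingers":0}
    - {"translation":[0.83,-0.8,0],"delta_rot":[0,0,-1],"fingers":0}
    - {"translation":[0.83,-0.8,0],"delta_rot":[0,0,-1],"fingers":0}
    - {"translation":[0.83,-0.8,0],"delta_rot":[0,0,-1],"fingers":0}
    - {"translation":[0.83,-0.8,0],"delta_rot":[0,0,-1],"fingers":0}
    - {"translation":[0.83,-0.8,0],"delta_rot":[0,0,-1],"fingers":0}
    - {"translation":[0.83,-0.8,0],"delta_rot":[0,0,-1],"fingers":0}
    - {"translation":[0.83,-0.8,0],"delta_rot":[0,0,0],"fingers":0}

```text
clock: 1.43
eef_pos: [0.5601, 0.2424, 0.3224]
orientation: [-0.0, 0.709, 0.706, -0.0]
force: [1.0, 0.2, -0.2]
grip_width: 0.0006
finger_force: 0.0
```

Call:
play_rows:
  deltas:
    - {"translation":[0,0,0],"delta_rot":[1,0,0],"fingers":0}
    - {"translation":[0,0,0],"delta_rot":[1,0,0],"fingers":0}
    - {"translation":[0,0,0],"delta_rot":[1,0,0],"fingers":0}
    - {"translation":[0,0,0],"delta_rot":[1,0,0],"fingers":0}
    - {"translation":[0,0,0],"delta_rot":[1,0,0],"fingers":0}
    - {"translation":[0,0,0],"delta_rot":[1,0,0],"fingers":0}
    - {"translation":[0,0,0],"delta_rot":[1,0,0],"fingers":0}
    - {"translation":[0,0,0],"delta_rot":[1,0,0],"fingers":0}

```text
clock: 2.1
eef_pos: [0.5597, 0.2433, 0.3231]
orientation: [-0.243, 0.664, 0.664, 0.244]
force: [-0.3, 0.6, -0.5]
grip_width: 0.0006
finger_force: 0.0
```

```bash
python3 - <<'E'
from plant import sense
s=sense();print(s['q'].round(2) if hasattr(s['q'],'round') else s['q'])
E
```

```text
[-0.01  0.3  -0.06  1.78 -0.77  1.14  0.29]
```

Call:
play_rows:
  deltas:
    - {"translation":[0,-1,0],"delta_rot":[1,0,0],"fingers":0}
    - {"translation":[0,-1,0],"delta_rot":[1,0,0],"fingers":0}
    - {"translation":[0,-1,0],"delta_rot":[0,0,0],"fingers":0}
    - {"translation":[0,-1,0],"delta_rot":[0,0,0],"fingers":0}
    - {"translation":[0,-1,0],"delta_rot":[0,0,0],"fingers":0}
    - {"translation":[0,-1,0],"delta_rot":[0,0,0],"fingers":0}
    - {"translation":[0,-1,0],"delta_rot":[0,0,0],"fingers":0}
    - {"translation":[0,-1,0],"delta_rot":[0,0,0],"fingers":0}

```text
clock: 2.77
eef_pos: [0.559, 0.0024, 0.3223]
orientation: [-0.299, 0.641, 0.641, 0.299]
force: [0.3, 0.5, -0.1]
grip_width: 0.0006
finger_force: 0.0
```

Call:
play_rows:
  deltas:
    - {"translation":[0,-0.8,0],"delta_rot":[0,0,0],"fingers":0}
    - {"translation":[0,-0.8,0],"delta_rot":[0,0,0],"fingers":0}
    - {"translation":[0,-0.8,-0.5],"delta_rot":[0,0,0],"fingers":0}
    - {"translation":[0,-0.8,-1],"delta_rot":[0,0,0],"fingers":0}
    - {"translation":[0,0,-1],"delta_rot":[0,0,0],"fingers":0}
    - {"translation":[0,0,-1],"delta_rot":[0,0,0],"fingers":0}
    - {"translation":[0,0,-1],"delta_rot":[0,0,0],"fingers":0}
    - {"translation":[0,0,-1],"delta_rot":[0,0,0],"fingers":0}

```text
clock: 3.43
eef_pos: [0.5591, -0.0923, 0.1558]
orientation: [-0.299, 0.641, 0.641, 0.299]
force: [-0.7, -1.2, 0.7]
grip_width: 0.0002
finger_force: 0.0
```

Call:
play_rows:
  deltas:
    - {"translation":[0,0,-1],"delta_rot":[0,0,0],"fingers":0}
    - {"translation":[0,0,-1],"delta_rot":[0,0,0],"fingers":0}
    - {"translation":[0,0,-0.5],"delta_rot":[0,0,0],"fingers":0}
    - {"translation":[0,0,-0.5],"delta_rot":[0,0,0],"fingers":0}
    - {"translation":[0,0.3,0],"delta_rot":[0,0,0],"fingers":0}
    - {"translation":[0,0.3,0],"delta_rot":[0,0,0],"fingers":0}
    - {"translation":[0,0.3,0],"delta_rot":[0,0,0],"fingers":0}
    - {"translation":[0,0,0],"delta_rot":[0,0,0],"fingers":0}

```text
clock: 4.1
eef_pos: [0.5603, -0.0617, 0.07]
orientation: [-0.299, 0.639, 0.642, 0.3]
force: [-0.2, 1.7, 0.4]
grip_width: 0.0009
finger_force: 0.0
```

```bash
python3 - <<'E'
from plant import sense,eyes
import cv2
s=sense();print(s['q'])
cv2.imwrite("pics/s1.png",cv2.resize(eyes.get_image("scene")[140:340,200:430],None,fx=3,fy=3))
E
```

```text
[ 0.45855176  0.84384849  0.06542271  1.66836341 -0.81880023  1.29471797
  1.03107519]
```

View pics/s1.png

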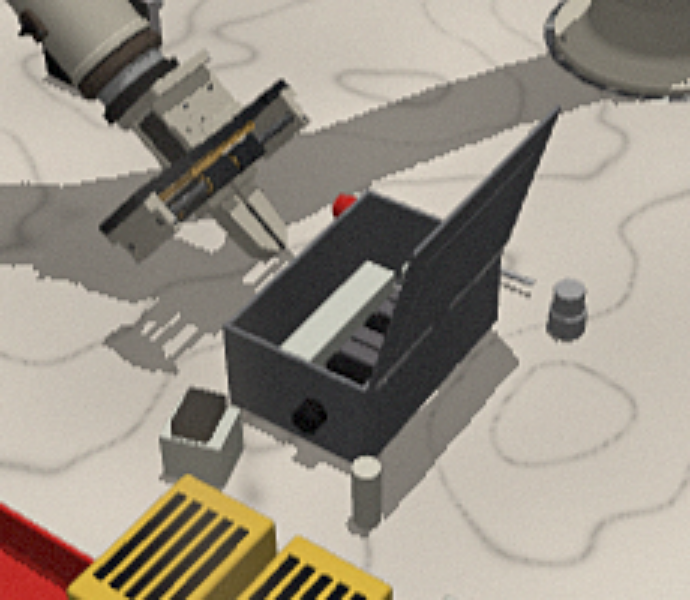

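The rehearsal shows the front pose is reachable: the finger is at about (285,255) in the crop, just in front of the box rim. Now I'll go over the top to a point behind the cover.

Call:
play_rows:
  deltas:
    - {"translation":[0,-0.2,1],"delta_rot":[0,0,0],"fingers":0}
    - {"translation":[0,0,1],"delta_rot":[0,0,0],"fingers":0}
    - {"translation":[0,0,1],"delta_rot":[0,0,0],"fingers":0}
    - {"translation":[0,0,1],"delta_rot":[0,0,0],"fingers":0}
    - {"translation":[0,0,1],"delta_rot":[0,0,0],"fingers":0}
    - {"translation":[0,0,1],"delta_rot":[0,0,0],"fingers":0}
    - {"translation":[0,0.6,1],"delta_rot":[0,0,0],"fingers":0}
    - {"translation":[0,0.6,1],"delta_rot":[0,0,0],"fingers":0}

```text
clock: 4.82
eef_pos: [0.5595, -0.0363, 0.3102]
orientation: [-0.297, 0.642, 0.641, 0.299]
force: [0.4, -0.2, 0.6]
grip_width: 0.0004
finger_force: 0.0
```

Call:
play_rows:
  deltas:
    - {"translation":[0,0.97,0],"delta_rot":[0,0,0],"fingers":0}
    - {"translation":[0,0.97,0],"delta_rot":[0,0,0],"fingers":0}
    - {"translation":[0,0.97,0],"delta_rot":[0,0,0],"fingers":0}
    - {"translation":[0,0.97,0],"delta_rot":[0,0,0],"fingers":0}
    - {"translation":[0,0.97,0],"delta_rot":[0,0,0],"fingers":0}
    - {"translation":[0,0.97,0],"delta_rot":[0,0,0],"fingers":0}
    - {"translation":[0,0.97,0],"delta_rot":[0,0,0],"fingers":0}
    - {"translation":[0,0.97,0],"delta_rot":[0,0,0],"fingers":0}

```text
clock: 5.48
eef_pos: [0.5594, 0.1989, 0.3092]
orientation: [-0.298, 0.641, 0.641, 0.3]
force: [0.4, 0.5, 0.4]
grip_width: 0.0004
finger_force: 0.0
```

Call:
play_rows:
  deltas:
    - {"translation":[0,0,-0.5],"delta_rot":[0,0,0],"fingers":0}
    - {"translation":[0,0,-0.5],"delta_rot":[0,0,0],"fingers":0}
    - {"translation":[0,0,-0.5],"delta_rot":[0,0,0],"fingers":0}
    - {"translation":[0,0,-0.5],"delta_rot":[0,0,0],"fingers":0}
    - {"translation":[0,0,-0.5],"delta_rot":[0,0,0],"fingers":0}
    - {"translation":[0,-0.3,0],"delta_rot":[0,0,0],"fingers":0}
    - {"translation":[0,-0.3,0],"delta_rot":[0,0,0],"fingers":0}
    - {"translation":[0,0,0],"delta_rot":[0,0,0],"fingers":0}

```text
clock: 6.15
eef_pos: [0.5608, 0.1764, 0.2337]
orientation: [-0.297, 0.642, 0.64, 0.299]
force: [-0.1, 0.1, 0.2]
grip_width: 0.0005
finger_force: 0.0
```

Push slowly: 6 mm per row, 48 mm in all, to y ≈ 0.13.

Call:
play_rows:
  deltas:
    - {"translation":[0,-0.2,0],"delta_rot":[0,0,0],"fingers":0}
    - {"translation":[0,-0.2,0],"delta_rot":[0,0,0],"fingers":0}
    - {"translation":[0,-0.2,0],"delta_rot":[0,0,0],"fingers":0}
    - {"translation":[0,-0.2,0],"delta_rot":[0,0,0],"fingers":0}
    - {"translation":[0,-0.2,0],"delta_rot":[0,0,0],"fingers":0}
    - {"translation":[0,-0.2,0],"delta_rot":[0,0,0],"fingers":0}
    - {"translation":[0,-0.2,0],"delta_rot":[0,0,0],"fingers":0}
    - {"translation":[0,-0.2,0],"delta_rot":[0,0,0],"fingers":0}

```text
clock: 6.82
eef_pos: [0.5602, 0.1343, 0.2372]
orientation: [-0.301, 0.638, 0.641, 0.302]
force: [-0.9, 3.2, 16.7]
grip_width: 0.0002
finger_force: 7.6
```

```bash
python3 - <<'E'
from plant import sense,eyes
import cv2
cv2.imwrite("pics/s2.png",cv2.resize(eyes.get_image("scene")[140:340,200:430],None,fx=3,fy=3))
E
```

```text
(no output)
```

View pics/s2.png

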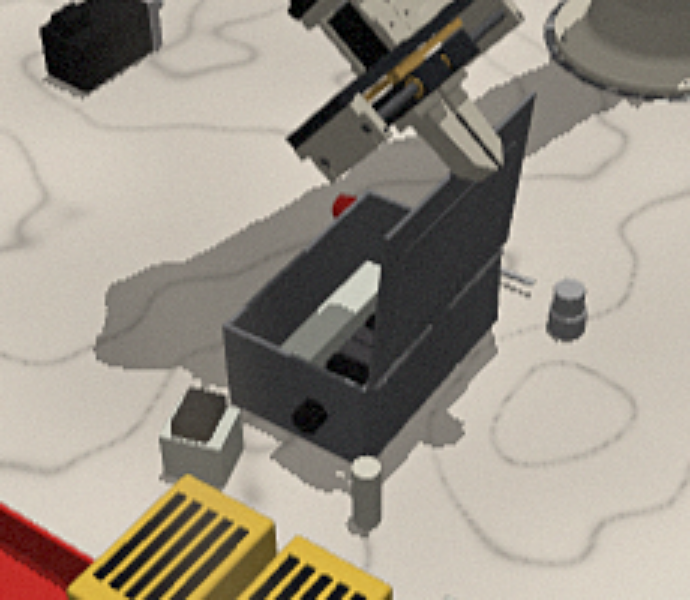

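The cover is near upright, with its top corner at (533,97). The vertical force is already 16.7 N because the tilted finger is wedging on the edge by friction, so I'll back off and push with an upright finger instead.

Call:
play_rows:
  deltas:
    - {"translation":[0,0.3,0.4],"delta_rot":[0,0,0],"fingers":0}
    - {"translation":[0,0.5,0.5],"delta_rot":[0,0,0],"fingers":0}
    - {"translation":[0,0.6,0.5],"delta_rot":[-1,0,0],"fingers":0}
    - {"translation":[0,0.6,0],"delta_rot":[-1,0,0],"fingers":0}
    - {"translation":[0,0,0],"delta_rot":[-1,0,0],"fingers":0}
    - {"translation":[0,0,0],"delta_rot":[-1,0,0],"fingers":0}
    - {"translation":[0,0,0],"delta_rot":[-1,0,0],"fingers":0}
    - {"translation":[0,0,0],"delta_rot":[-1,0,0],"fingers":0}

```text
clock: 7.53
eef_pos: [0.56, 0.1908, 0.2757]
orientation: [-0.12, 0.697, 0.696, 0.122]
force: [-0.4, -0.0, -1.1]
grip_width: 0.0004
finger_force: 0.0
```

Call:
play_rows:
  deltas:
    - {"translation":[0,0,-0.3],"delta_rot":[-1,0,0],"fingers":0}
    - {"translation":[0,0,-0.4],"delta_rot":[-1,0,0],"fingers":0}
    - {"translation":[0,0,-0.5],"delta_rot":[-1,0,0],"fingers":0}
    - {"translation":[0,0,-0.5],"delta_rot":[-1,0,0],"fingers":0}
    - {"translation":[0,0,-0.5],"delta_rot":[0,0,0],"fingers":0}
    - {"translation":[0,0,-0.2],"delta_rot":[0,0,0],"fingers":0}
    - {"translation":[0,0,0],"delta_rot":[0,0,0],"fingers":0}
    - {"translation":[0,0,0],"delta_rot":[0,0,0],"fingers":0}

```text
clock: 8.2
eef_pos: [0.5596, 0.1901, 0.2027]
orientation: [-0.0, 0.708, 0.706, -0.0]
force: [0.4, -0.1, 1.2]
grip_width: 0.0002
finger_force: 0.0
```

Call:
play_rows:
  deltas:
    - {"translation":[0,-0.4,0],"delta_rot":[0,0,0],"fingers":0}
    - {"translation":[0,-0.4,0],"delta_rot":[0,0,0],"fingers":0}
    - {"translation":[0,-0.4,0],"delta_rot":[0,0,0],"fingers":0}
    - {"translation":[0,-0.2,0],"delta_rot":[0,0,0],"fingers":0}
    - {"translation":[0,-0.15,0],"delta_rot":[0,0,0],"fingers":0}
    - {"translation":[0,-0.15,0],"delta_rot":[0,0,0],"fingers":0}
    - {"translation":[0,-0.15,0],"delta_rot":[0,0,0],"fingers":0}
    - {"translation":[0,-0.15,0],"delta_rot":[0,0,0],"fingers":0}

```text
clock: 8.87
eef_pos: [0.5594, 0.1319, 0.2029]
orientation: [-0.0, 0.707, 0.707, 0.0]
force: [-0.4, 1.0, 0.7]
grip_width: 0.0003
finger_force: 0.6
```

Call:
play_rows:
  deltas:
    - {"translation":[0,-0.15,0],"delta_rot":[0,0,0],"fingers":0}
    - {"translation":[0,-0.15,0],"delta_rot":[0,0,0],"fingers":0}
    - {"translation":[0,-0.15,0],"delta_rot":[0,0,0],"fingers":0}
    - {"translation":[0,-0.15,0],"delta_rot":[0,0,0],"fingers":0}
    - {"translation":[0,-0.15,0],"delta_rot":[0,0,0],"fingers":0}
    - {"translation":[0,-0.15,0],"delta_rot":[0,0,0],"fingers":0}
    - {"translation":[0,-0.15,0],"delta_rot":[0,0,0],"fingers":0}
    - {"translation":[0,-0.15,0],"delta_rot":[0,0,0],"fingers":0}

```text
clock: 9.53
eef_pos: [0.5593, 0.0952, 0.2026]
orientation: [-0.0, 0.707, 0.707, -0.0]
force: [0.0, 0.9, -1.1]
grip_width: 0.0007
finger_force: 0.5
```

```bash
python3 - <<'E'
from plant import sense,eyes
import cv2
s=sense();print(s['eef_pos'],s['force'])
cv2.imwrite("pics/s3.png",cv2.resize(eyes.get_image("scene")[140:340,200:430],None,fx=3,fy=3))
E
```

```text
[0.55929516 0.09524383 0.20257543] [ 0.03487186  0.88054303 -1.07901682]
```

View pics/s3.png

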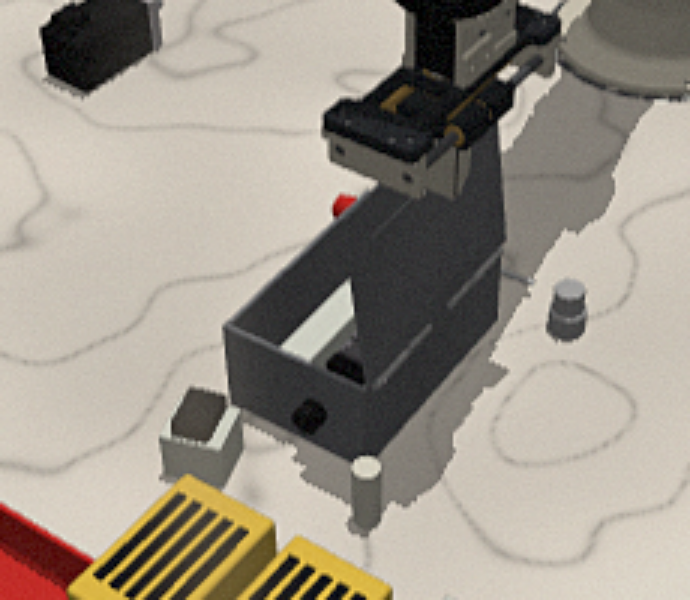

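The cover has passed upright and leans towards the front, with light contact. I'll release it, hop over and tilt again.

Call:
play_rows:
  deltas:
    - {"translation":[0,0.3,1],"delta_rot":[0,0,0],"fingers":0}
    - {"translation":[0,0,1],"delta_rot":[0,0,0],"fingers":0}
    - {"translation":[0,0,1],"delta_rot":[1,0,0],"fingers":0}
    - {"translation":[0,-1,0],"delta_rot":[1,0,0],"fingers":0}
    - {"translation":[0,-1,0],"delta_rot":[1,0,0],"fingers":0}
    - {"translation":[0,-1,0],"delta_rot":[1,0,0],"fingers":0}
    - {"translation":[0,-1,0],"delta_rot":[1,0,0],"fingers":0}
    - {"translation":[0,-1,0],"delta_rot":[1,0,0],"fingers":0}

```text
clock: 10.25
eef_pos: [0.5594, -0.0473, 0.2939]
orientation: [-0.183, 0.682, 0.683, 0.186]
force: [1.1, -0.2, -0.2]
grip_width: 0.0003
finger_force: 0.0
```

```bash
python3 - <<'E'
from plant import sense,eyes
import cv2
s=sense();print(s['clock'],s['eef_pos'],s['force'])
cv2.imwrite("pics/s4.png",cv2.resize(eyes.get_image("scene")[140:340,200:430],None,fx=3,fy=3))
E
```

```text
10.25 [ 0.5593702  -0.04727929  0.29392645] [ 1.1080106  -0.18755649 -0.21482856]
```

View pics/s4.png

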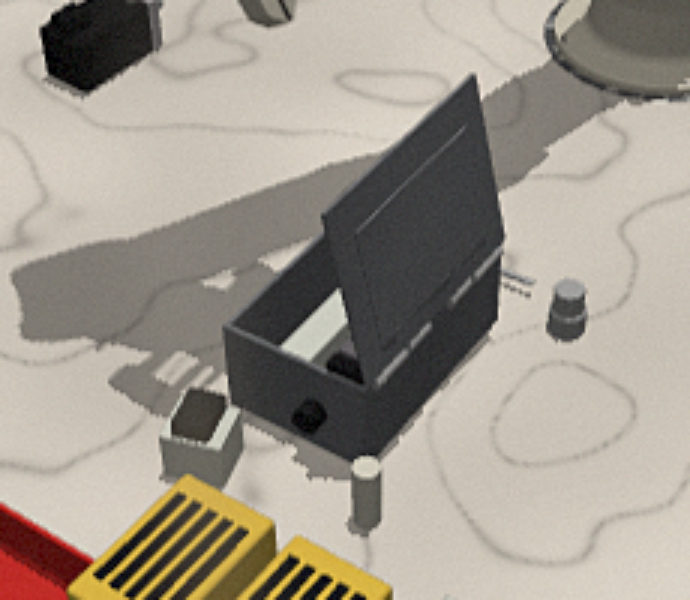

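The cover is falling freely, with its edge corners at crop (323,215) and (473,75). I'll continue to the front while working out its angle from these corners.

```bash
cat >> h.py <<'E'
def theta(c,x,fx=3,off=(200,140)):
    uv=np.array(c)/fx+off
    t=np.linspace(0,1.9,381); P=np.c_[np.full_like(t,x),.095-.156*np.cos(t)+.002,.085+.156*np.sin(t)+.002]
    e=np.linalg.norm(proj("scene",P)-uv,axis=1); i=e.argmin(); return t[i].round(3),e[i].round(2)
E
python3 -c "
from h import *
print(theta((323,215),.660),theta((473,75),.460))"
```

```text
(np.float64(1.37), np.float64(2.86)) (np.float64(1.315), np.float64(2.94))
```

Call:
play_rows:
  deltas:
    - {"translation":[0,-0.15,-0.6],"delta_rot":[1,0,0],"fingers":0}
    - {"translation":[0,-0.15,-0.6],"delta_rot":[1,0,0],"fingers":0}
    - {"translation":[0,-0.15,-0.6],"delta_rot":[1,0,0],"fingers":0}
    - {"translation":[0,-0.15,-0.6],"delta_rot":[1,0,0],"fingers":0}
    - {"translation":[0,0,-0.4],"delta_rot":[0,0,0],"fingers":0}
    - {"translation":[0,0,-0.4],"delta_rot":[0,0,0],"fingers":0}
    - {"translation":[0,0,-0.4],"delta_rot":[0,0,0],"fingers":0}
    - {"translation":[0,0,-0.4],"delta_rot":[0,0,0],"fingers":0}

```text
clock: 10.97
eef_pos: [0.5602, -0.0619, 0.1732]
orientation: [-0.298, 0.64, 0.642, 0.299]
force: [-0.8, 0.1, -0.8]
grip_width: 0.0008
finger_force: 0.0
```

```bash
python3 - <<'E'
from plant import sense,eyes
import cv2
cv2.imwrite("pics/s5.png",cv2.resize(eyes.get_image("scene")[140:340,200:430],None,fx=3,fy=3))
s=sense();print(s['clock'],s['eef_pos'],s['force'])
E
```

```text
11.0167 [ 0.55915501 -0.06150692  0.17099145] [-0.03946927  0.16869227 -1.48113675]
```

View pics/s5.png

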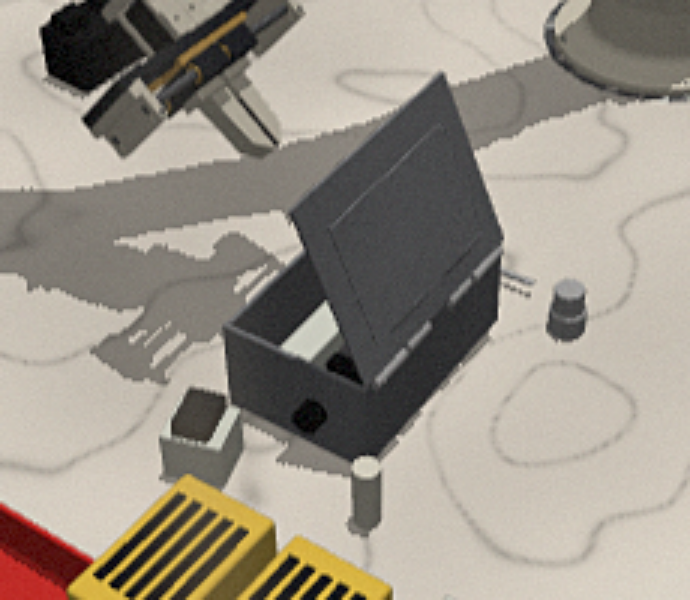

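The cover's edge corners are now at (291,213) and (441,75), and the finger waits in front of it.

```bash
python3 -c "
from h import *
a,b=theta((291,213),.660),theta((441,75),.460);print(a,b)
p0=1.5708-1.342;p=1.5708-(a[0]+b[0])/2
k=np.log(np.tan(p/2)/np.tan(p0/2))/.76;print('k',k)
for dt in np.arange(0,2.2,.0833*2):
  f=2*np.arctan(np.tan(p/2)*np.exp(.8*dt)); print(round(dt,2),round(1.5708-f,3),end=' | ')
"
```

```text
(np.float64(1.175), np.float64(3.7)) (np.float64(1.11), np.float64(2.93))
k 0.8395424477932621
0.0 1.142 | 0.17 1.084 | 0.33 1.018 | 0.5 0.943 | 0.67 0.861 | 0.83 0.77 | 1.0 0.669 | 1.17 0.561 | 1.33 0.444 | 1.5 0.32 | 1.67 0.192 | 1.83 0.06 | 2.0 -0.074 | 2.17 -0.206 |
```

Call:
play_rows:
  deltas:
    - {"translation":[0,0.17,-0.03],"delta_rot":[0,0,0],"fingers":0}
    - {"translation":[0,0.17,-0.03],"delta_rot":[0,0,0],"fingers":0}
    - {"translation":[0,0.17,-0.03],"delta_rot":[0,0,0],"fingers":0}
    - {"translation":[0,0.17,-0.03],"delta_rot":[0,0,0],"fingers":0}
    - {"translation":[0,0.17,-0.03],"delta_rot":[0,0,0],"fingers":0}
    - {"translation":[0,0.17,-0.03],"delta_rot":[0,0,0],"fingers":0}
    - {"translation":[0,0.17,-0.03],"delta_rot":[0,0,0],"fingers":0}
    - {"translation":[0,0.17,-0.03],"delta_rot":[0,0,0],"fingers":0}

```text
clock: 11.68
eef_pos: [0.5594, -0.022, 0.1656]
orientation: [-0.299, 0.641, 0.641, 0.299]
force: [-0.2, 0.4, -0.5]
grip_width: 0.0006
finger_force: 0.0
```

Call:
play_rows:
  deltas:
    - {"translation":[0,-0.07,-0.11],"delta_rot":[0,0,0],"fingers":0}
    - {"translation":[0,-0.07,-0.11],"delta_rot":[0,0,0],"fingers":0}
    - {"translation":[0,-0.07,-0.11],"delta_rot":[0,0,0],"fingers":0}
    - {"translation":[0,-0.07,-0.11],"delta_rot":[0,0,0],"fingers":0}
    - {"translation":[0,-0.07,-0.11],"delta_rot":[0,0,0],"fingers":0}
    - {"translation":[0,-0.07,-0.11],"delta_rot":[0,0,0],"fingers":0}
    - {"translation":[0,-0.07,-0.11],"delta_rot":[0,0,0],"fingers":0}
    - {"translation":[0,-0.06,-0.08],"delta_rot":[0,0,0],"fingers":0}

```text
clock: 12.35
eef_pos: [0.5593, -0.0396, 0.1393]
orientation: [-0.299, 0.641, 0.641, 0.299]
force: [-0.0, -0.3, -1.2]
grip_width: 0.0004
finger_force: 0.5
```

Contact has just been made (0.5 N on the finger). I'll decelerate and hold.

Call:
play_rows:
  deltas:
    - {"translation":[0,-0.04,-0.06],"delta_rot":[0,0,0],"fingers":0}
    - {"translation":[0,-0.02,-0.04],"delta_rot":[0,0,0],"fingers":0}
    - {"translation":[0,-0.01,-0.02],"delta_rot":[0,0,0],"fingers":0}
    - {"translation":[0,0,0],"delta_rot":[0,0,0],"fingers":0}
    - {"translation":[0,0,0],"delta_rot":[0,0,0],"fingers":0}
    - {"translation":[0,0,0],"delta_rot":[0,0,0],"fingers":0}
    - {"translation":[0,0,0],"delta_rot":[0,0,0],"fingers":0}
    - {"translation":[0,0,0],"delta_rot":[0,0,0],"fingers":0}

```text
clock: 13.02
eef_pos: [0.5593, -0.0412, 0.1366]
orientation: [-0.299, 0.641, 0.641, 0.299]
force: [-0.3, -0.9, -0.8]
grip_width: 0.0001
finger_force: 0.8
```

```bash
python3 - <<'E'
from plant import sense,eyes
import cv2
s=sense();print(s['clock'],s['eef_pos'],s['force'],s['finger_force'])
cv2.imwrite("pics/s6.png",cv2.resize(eyes.get_image("scene")[140:340,200:430],None,fx=3,fy=3))
E
```

```text
13.0167 [ 0.55934191 -0.04117839  0.13655061] [-0.33890372 -0.92097892 -0.76873263] 0.8071125576946692
```

View pics/s6.png

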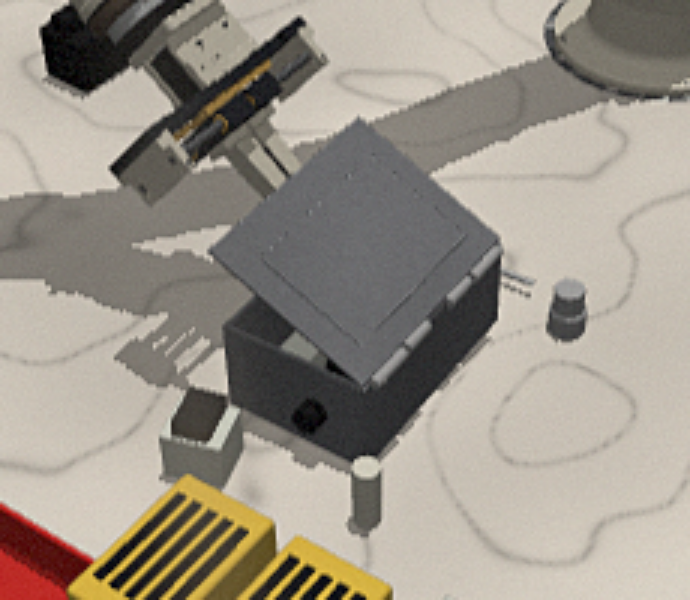

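The cover is caught and held, with its edge corners at (213,250) and (358,120). I'll compute the angle and the path down.

```bash
python3 -c "
from h import *
a,b=theta((213,250),.660),theta((358,120),.460);print(a,b)
t0=(a[0]+b[0])/2
for t in np.linspace(t0,0,6): print(t.round(3),(-.0412-.156*(np.cos(t)-np.cos(t0))).round(4),(.1366-.156*(np.sin(t0)-np.sin(t))).round(4))"
```

```text
(np.float64(0.42), np.float64(2.0)) (np.float64(0.38), np.float64(1.03))
0.4 -0.0412 0.1366
0.32 -0.0456 0.1249
0.24 -0.049 0.1129
0.16 -0.0515 0.1007
0.08 -0.053 0.0883
0.0 -0.0535 0.0759
```

Call:
play_rows:
  deltas:
    - {"translation":[0,-0.02,-0.03],"delta_rot":[0,0,0],"fingers":0}
    - {"translation":[0,-0.02,-0.06],"delta_rot":[0,0,0],"fingers":0}
    - {"translation":[0,-0.02,-0.06],"delta_rot":[0,0,0],"fingers":0}
    - {"translation":[0,-0.02,-0.06],"delta_rot":[0,0,0],"fingers":0}
    - {"translation":[0,-0.02,-0.06],"delta_rot":[0,0,0],"fingers":0}
    - {"translation":[0,-0.02,-0.06],"delta_rot":[0,0,0],"fingers":0}
    - {"translation":[0,-0.02,-0.06],"delta_rot":[0,0,0],"fingers":0}
    - {"translation":[0,-0.02,-0.06],"delta_rot":[0,0,0],"fingers":0}

```text
clock: 13.73
eef_pos: [0.5596, -0.0462, 0.1227]
orientation: [-0.299, 0.641, 0.641, 0.299]
force: [0.6, -1.5, -0.9]
grip_width: 0.0003
finger_force: 0.9
```

Call:
play_rows:
  deltas:
    - {"translation":[0,-0.015,-0.06],"delta_rot":[0,0,0],"fingers":0}
    - {"translation":[0,-0.015,-0.06],"delta_rot":[0,0,0],"fingers":0}
    - {"translation":[0,-0.015,-0.06],"delta_rot":[0,0,0],"fingers":0}
    - {"translation":[0,-0.015,-0.06],"delta_rot":[0,0,0],"fingers":0}
    - {"translation":[0,-0.015,-0.06],"delta_rot":[0,0,0],"fingers":0}
    - {"translation":[0,-0.015,-0.06],"delta_rot":[0,0,0],"fingers":0}
    - {"translation":[0,-0.015,-0.06],"delta_rot":[0,0,0],"fingers":0}
    - {"translation":[0,-0.015,-0.06],"delta_rot":[0,0,0],"fingers":0}

```text
clock: 14.4
eef_pos: [0.5594, -0.0498, 0.1083]
orientation: [-0.299, 0.641, 0.641, 0.299]
force: [-0.2, -2.5, -1.7]
grip_width: 0.0005
finger_force: 1.2
```

Call:
play_rows:
  deltas:
    - {"translation":[0,-0.012,-0.06],"delta_rot":[0,0,0],"fingers":0}
    - {"translation":[0,-0.012,-0.06],"delta_rot":[0,0,0],"fingers":0}
    - {"translation":[0,-0.012,-0.06],"delta_rot":[0,0,0],"fingers":0}
    - {"translation":[0,-0.012,-0.06],"delta_rot":[0,0,0],"fingers":0}
    - {"translation":[0,-0.012,-0.06],"delta_rot":[0,0,0],"fingers":0}
    - {"translation":[0,-0.012,-0.06],"delta_rot":[0,0,0],"fingers":0}
    - {"translation":[0,-0.012,-0.06],"delta_rot":[0,0,0],"fingers":0}
    - {"translation":[0,-0.012,-0.06],"delta_rot":[0,0,0],"fingers":0}

```text
clock: 15.07
eef_pos: [0.5595, -0.0526, 0.0939]
orientation: [-0.299, 0.641, 0.641, 0.299]
force: [0.1, -2.6, 0.5]
grip_width: 0.0004
finger_force: 1.5
```

Call:
play_rows:
  deltas:
    - {"translation":[0,-0.012,-0.05],"delta_rot":[0,0,0],"fingers":0}
    - {"translation":[0,-0.012,-0.05],"delta_rot":[0,0,0],"fingers":0}
    - {"translation":[0,-0.012,-0.05],"delta_rot":[0,0,0],"fingers":0}
    - {"translation":[0,-0.012,-0.05],"delta_rot":[0,0,0],"fingers":0}
    - {"translation":[0,-0.01,-0.05],"delta_rot":[0,0,0],"fingers":0}
    - {"translation":[0,-0.01,-0.05],"delta_rot":[0,0,0],"fingers":0}
    - {"translation":[0,-0.01,-0.05],"delta_rot":[0,0,0],"fingers":0}
    - {"translation":[0,-0.01,-0.05],"delta_rot":[0,0,0],"fingers":0}

```text
clock: 15.73
eef_pos: [0.5594, -0.0546, 0.0821]
orientation: [-0.299, 0.641, 0.641, 0.299]
force: [1.1, -1.5, -1.7]
grip_width: 0.0004
finger_force: 0.9
```

Call:
play_rows:
  deltas:
    - {"translation":[0,-0.01,-0.04],"delta_rot":[0,0,0],"fingers":0}
    - {"translation":[0,-0.01,-0.04],"delta_rot":[0,0,0],"fingers":0}
    - {"translation":[0,-0.01,-0.04],"delta_rot":[0,0,0],"fingers":0}
    - {"translation":[0,-0.01,-0.04],"delta_rot":[0,0,0],"fingers":0}
    - {"translation":[0,-0.01,-0.04],"delta_rot":[0,0,0],"fingers":0}
    - {"translation":[0,-0.01,-0.04],"delta_rot":[0,0,0],"fingers":0}
    - {"translation":[0,-0.01,-0.04],"delta_rot":[0,0,0],"fingers":0}
    - {"translation":[0,-0.01,-0.04],"delta_rot":[0,0,0],"fingers":0}

```text
clock: 16.4
eef_pos: [0.5593, -0.0574, 0.0724]
orientation: [-0.299, 0.641, 0.641, 0.299]
force: [0.3, 0.3, -1.3]
grip_width: 0.0004
finger_force: 0.6
```

Still carried. Going on slowly.

Call:
play_rows:
  deltas:
    - {"translation":[0,-0.015,-0.04],"delta_rot":[0,0,0],"fingers":0}
    - {"translation":[0,-0.015,-0.04],"delta_rot":[0,0,0],"fingers":0}
    - {"translation":[0,-0.015,-0.04],"delta_rot":[0,0,0],"fingers":0}
    - {"translation":[0,-0.015,-0.04],"delta_rot":[0,0,0],"fingers":0}
    - {"translation":[0,-0.015,-0.04],"delta_rot":[0,0,0],"fingers":0}
    - {"translation":[0,-0.015,-0.04],"delta_rot":[0,0,0],"fingers":0}
    - {"translation":[0,-0.015,-0.04],"delta_rot":[0,0,0],"fingers":0}
    - {"translation":[0,-0.015,-0.04],"delta_rot":[0,0,0],"fingers":0}

```text
clock: 17.07
eef_pos: [0.5595, -0.0611, 0.063]
orientation: [-0.299, 0.641, 0.641, 0.299]
force: [-0.1, 0.3, -0.1]
grip_width: 0.0008
finger_force: 0.0
```

```bash
python3 - <<'E'
from plant import sense,eyes
from h import *
import cv2
s=sense();print(s['eef_pos'],s['force'],s['finger_force'])
im=eyes.get_image("scene"); cv2.imwrite("pics/s7.png",im); g=im.mean(2)
# far-front corner of the cover (image left tip): dark-vs-bright boundary per row
for t in(0,.05,.1):
    print(t,proj("scene",[[.660,.097-.156*np.cos(t),.087+.156*np.sin(t)]]).round(1))
for r in range(218,246,2):
    print(r,g[r,255:285:2].astype(int))
E
```

```text
[ 0.5594748  -0.06105169  0.06296399] [-0.06316746  0.26686474 -0.14903981] 0.0
0 [[266.8 241.4]]
0.05 [[266.6 239. ]]
0.1 [[266.5 236.5]]
218 [102  91 108 182 181 183 184 185 186 195  85  81  78 110 161]
220 [ 93  87 112 151 145 189 186 186 183 189 201  89  84  77 121]
222 [ 98 125 120 119 118 113 149 144 195 195 110 123  85  80  75]
224 [122 116 122 123 116 123 121 115 114 119 117 123 125  87  75]
226 [122 122 123 121 121 123 119 115 124 125 119 121 125 116  73]
228 [120 121 122 119 117 120 119 121 121 122 118 121 120 112 112]
230 [119 119 119 122 122 122 123 122 119 123 123 119 114 102 109]
232 [120 125 119 121 117 117 108 111 110 105 102 110 111 108 110]
234 [114 110 105 112 112 117 118 123 120 121 117 101 102 104 110]
236 [114 117 122 126 124 119 123 119 122 113 109 109 112 106 107]
238 [121 118 122 125 122 125 120 128 106 106 108 108 109 110 103]
240 [118 122 123 121 125 119 121 110 109 108 108 110 106 108 100]
242 [123 121 123 120 124 120 114 111 111 112 106 105 107 106 103]
244 [122 120 119 120 120 117  83 106 112 110 106 108 106 109 111]
```

The finger is unloaded and the cover's far corner sits at about (267,243), which matches θ ≈ 0. Withdrawing the hand.

Call:
play_rows:
  deltas:
    - {"translation":[0,-0.2,-0.1],"delta_rot":[0,0,0],"fingers":0}
    - {"translation":[0,-0.4,-0.1],"delta_rot":[0,0,0],"fingers":0}
    - {"translation":[0,-0.7,0],"delta_rot":[0,0,0],"fingers":0}
    - {"translation":[0,-0.8,0.2],"delta_rot":[0,0,0],"fingers":0}
    - {"translation":[0,-0.6,0.5],"delta_rot":[0,0,0],"fingers":0}
    - {"translation":[0,0,0.6],"delta_rot":[0,0,0],"fingers":0}
    - {"translation":[0,0,0.4],"delta_rot":[0,0,0],"fingers":0}
    - {"translation":[0,0,0],"delta_rot":[0,0,0],"fingers":0}

```text
clock: 17.78
eef_pos: [0.5607, -0.1437, 0.1102]
orientation: [-0.297, 0.641, 0.641, 0.3]
force: [1.1, -0.2, -1.0]
grip_width: 0.0001
finger_force: 0.0
```

```bash
python3 - <<'E'
from plant import sense,eyes,ticket
import cv2,numpy as np
s=sense();print(s['eef_pos'],s['force'],s['finger_force'],s['clock'])
im=eyes.get_image("scene").astype(int); b=cv2.imread("pics/s7.png").astype(int)
print("cover/box diff", np.abs(im-b)[225:300,268:365].mean(), "bystander diff",np.abs(im-b)[265:320,252:335].mean())
print(ticket.job_done())
E
```

```text
[ 0.56066982 -0.14368088  0.11019293] [ 1.10801087 -0.19763804 -0.95100477] 0.0 17.7833
cover/box diff 4.534524627720504 bystander diff 3.0392844103687477
the job is handed in; nothing more can be done
None
```

The cover was pushed past upright, caught at about 0.4–0.5 rad, lowered slowly until it rested on the rim and the hand withdrawn; the job is handed in at about 18 s with no verdict returned, and the closest call was a wrist reading of about 17 N in a first tilted push (limit 18 N on the cover), which I backed off and redid with an upright finger.

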